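# Snap the cover onto the long enclosure

### The arm

A 6-joint arm with a two-finger parallel gripper is mounted at the origin on a cart in front of the work surface, level with it; the furniture and walls round the work are solid. World frame = base frame: x ahead of the robot, y to its left, z up, the work surface at z = 0. Lengths are in m, angles in rad, forces in N, time in s.
With the tool pointing down it reaches from about 0.275 to 0.875 m from the base axis. Payload 12.5 kg.
Tool frame: the origin (TCP) lies on the centre line of the jaws, within the pads' length; the fingertips stand r.finger_overhang ahead of it and the grasp point (between the pads) lies 3 mm ahead of it (r.finger_overhang is the distance from the TCP to the fingertips, in m); z points along the fingers, y is the line along which they close (so a half turn about z gives the same grasp; the last joint's range is limited). The gripper opens to 85 mm and grips with 20 to 120 N. Pads are 22 mm wide; open, the fingers measure 114 mm over their backs; the gripper's body (76 mm by 85 mm) begins 54 mm behind the grasp point. The pads swing forward as they close: fully open they stand 13 mm farther back than shut.
Start: joints at [-1.209, 0.351, 1.652, -0, 1.139, -0.085], TCP at [0.238, -0.496, 0.253] pointing down, gripper open.
Joint ranges: [-2.75, 2.75], [-0.79, 2.1], [0.01, 2.65], [-1.57, 4.71], [0.07, 3.14], [-2.87, 2.87]. Speed limits (rad/s): [2.22, 2.22, 2.79, 3.14, 3.14, 3.14].

### API

Orientations are given as a unit quaternion [x, y, z, w].
In Python, from cell import r, optics gives the robot as it stands. The module is installed in compiled form; this text tells all that it offers. Calls block until the motion is done:
- r.move_to(position, orientation): joint-space move of the TCP to a pose.
- r.move_linear(position, rot=None, vel=0.15): straight line of the TCP; rot=None keeps the orientation; vel is the mean speed in m/s.
- r.set_joints(angles): joint-space move.
- r.set_gripper(opening, squeeze=None): opening from 0.0 (shut) to 1.0 (fully open); squeeze is the grip in N (None keeps the last); returns when the fingers have stopped.
- r.sleep(seconds).
- r.inverse_kinematics(position, orientation): joint angles nearest the present ones, or None.
- optics.get_image(name): name is "scene" or "top"; returns a dict with "pixels" (384x512x3 uint8, red, green, blue), "depth" (384x512 float32, m along the optical axis (not along the pixel's ray), 0 where there is no reading), "fx", "fy", "cx", "cy" (pixels), "camera_from_world" (4x4, takes a point from world to camera coordinates). Camera axes: x right, y down, z forward; pixel columns grow to the right and rows downward; lengths in m; the calibration is good to about 2 mm. A picture is of the moment at which its call begins.
A pose or a line that the arm cannot do raises r.PlanningError and nothing moves.
- r.hand_in(): hands the job in; it is judged then, once.
Readings, each from a call of its own:
- r.current_t(): time.
- r.current_q(): joint angles.
- r.current_qvel(): joint speeds.
- r.current_effort(): joint torques, N m.
- r.current_tool_pos(): TCP position.
- r.current_ee_rot(): TCP orientation.
- r.current_contact_force(): force on the tool from outside, world axes, zero at the start.
- r.current_torque(): the same for the moment, N m.
- r.current_opening(): opening from 0.0 (shut) to 1.0 (fully open).
- r.current_finger_force(): force on a finger pad.
Only numpy, scipy, OpenCV 4.12 (cv2) and the standard library are available. Lean on these libraries where they do the work, as an engineer would, in place of code of your own. Each camera call takes 0.05 s, during which the arm holds its last target. There are 200 camera calls.

### The job

Two grey enclosures with clip-on covers stand on plywood risers on the bench, the covers only laid on. Close the long one: press its cover down one corner after another until every clip has clicked home and the cover sits fully down and level all round. Leave the cover of the short, squarish enclosure as it lies, because that one still has to be wired.

Things in the scene. Friction and masses are not known exactly. Their poses are not given: they have to be found in the camera images.
- long_cover: Plain grey cover of the LONG enclosure, an upside-down tray 122 x 85 x 21 mm (x long, z up). Origin: centre of its skirt's lower edge; top 21 mm above. Round thumb marks at x = +/-38, y = +/-25 mm lie over the four clips: press within 10 mm of them. It starts level, 9 mm above its seat. Clips give way at 7 to 18 N; the opposite corner may rise meanwhile, two may click together.
- long_box: Grey base of the long enclosure, 112 x 70 x 45 mm, on a 140 x 66 x 4 mm steel plate on a plywood riser 4 to 44 mm high, all fixed to the bench. Origin: centre of the plate's underside, on the riser; x along its length, z up. Fully down the cover stops on the rim, 49 mm above this origin: the cover's origin is then 31 mm and its top 52 mm above this origin. A corner that clicked stays down.
- small_cover: The same kind of grey cover on the SHORT, squarish enclosure, 82 x 85 x 21 mm; origin at the centre of the lower edge of its skirt, top 21 mm above. It lies loose on its clips, 9 mm above its seat, and must stay as it is.

How it is judged:
By the outcome, as a careful person would: the job done as asked, in the order asked, and still so for the second after the job is handed in, with the robot touching nothing.
It also fails if it takes over 45 s, if anything falls off the work surface, if the arm or the gripper's body presses on something with over 40 N, if the wrist force passes 120 N, or if a joint passes its speed limit or range.

## Working session

There is one attempt and no reset: what is moved stays moved. The work goes in short steps, each a Python script; the robot and the scene stay as the last script left them, time stands still between calls to the robot, and variables do not carry over. Pictures are saved under pics/ and viewed, at most 10 in all, crops included, and the job is handed in when it is done.

```bash
mkdir -p pics; python3 - <<'E'
from cell import r, optics
import cv2,numpy as np
for n in("top","scene"):
    d=optics.get_image(n); cv2.imwrite(f"pics/{n}0.png",d["pixels"][:,:,::-1]); np.savez(f"{n}0.npz",**d)
    print(n,d["fx"],d["cx"],d["cy"],d["camera_from_world"].round(3).tolist())
print(r.finger_overhang,r.current_t(),r.current_ee_rot(),r.current_contact_force())
E
```

```text
top 498.03876823480044 252.9909856582691 180.2396024635189 [[-0.021, -0.999, 0.035, -0.205], [-0.988, 0.015, -0.154, 0.529], [0.153, -0.038, -0.988, 1.012], [0.0, 0.0, 0.0, 1.0]]
scene 424.24301474856577 253.71114362514518 193.32191248658737 [[0.656, -0.755, 0.008, -0.478], [-0.405, -0.361, -0.84, 0.19], [0.637, 0.548, -0.542, 0.774], [0.0, 0.0, 0.0, 1.0]]
0.022 0.1 [ 9.75150725e-01  2.21541844e-01 -6.67959392e-05 -5.19192309e-04] [ 0.40587553 -0.75268677  0.09332134]
```

View pics/top0.png

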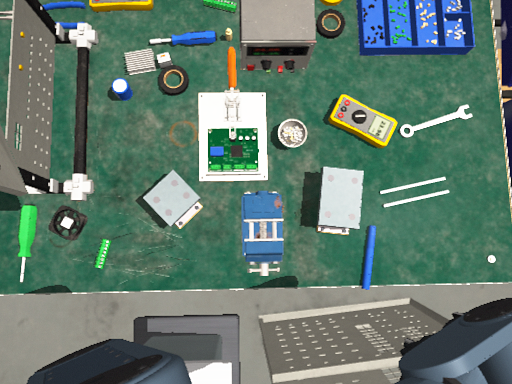

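View pics/scene0.png

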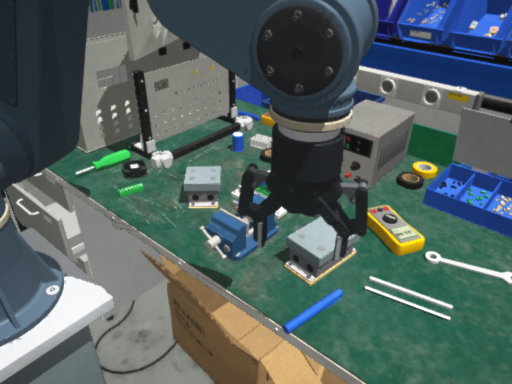

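The top view shows the long cover around (341,198) px and the squarish one around (173,198) px. I'll get both top faces from depth.

```bash
cat > h.py <<'E'
import numpy as np,cv2
def world(d):
    v,u=np.mgrid[0:384,0:512]; z=d["depth"].astype(float)
    P=np.stack([(u-d["cx"])/d["fx"]*z,(v-d["cy"])/d["fy"]*z,z],-1)
    T=np.linalg.inv(d["camera_from_world"]); return P@T[:3,:3].T+T[:3,3]
def face(d,box,name):
    W=world(d);u0,v0,u1,v1=box
    R=W[v0:v1,u0:u1].reshape(-1,3); z=R[:,2]
    h=np.histogram(z,bins=np.arange(0.03,0.15,0.003));zt=np.median(z[abs(z-(h[1][h[0].argmax()]+.0015))<.004])
    T=R[abs(z-zt)<.006]
    (c,s,a)=cv2.minAreaRect((T[:,:2]*1000).astype(np.float32))
    A=np.c_[T[:,:2]-T[:,:2].mean(0),np.ones(len(T))];p=np.linalg.lstsq(A,T[:,2],rcond=None)[0]
    if s[0]<s[1]: a+=90
    print(name,"n",len(T),"ztop",zt.round(4),"c",np.round(c,1),"size",np.round(s,1),"yaw",round((a+90)%180-90,1),"mean",T.mean(0).round(4),"tilt",p[:2].round(3))
    return np.array(c)/1000,zt,np.radians(a)
E
python3 - <<'E'
import numpy as np,cv2
from h import *
d=np.load("top0.npz")
face(d,(312,160,370,240),"long");face(d,(135,165,210,235),"small")
g=cv2.resize(d["pixels"][155:245,300:385,::-1],None,fx=6,fy=6,interpolation=cv2.INTER_CUBIC);cv2.imwrite("pics/crop.png",g)
E
```

```text
long n 2397 ztop 0.0707 c [ 482.8 -393.2] size [ 85.9 122.3] yaw -7.2 mean [ 0.482  -0.3926  0.0707] tilt [-0.001 -0.002]
small n 1658 ztop 0.0657 c [488.5 -43.1] size [83.2 84.9] yaw -46.6 mean [ 0.4879 -0.0435  0.0659] tilt [ 0.002 -0.003]
```

View pics/crop.png

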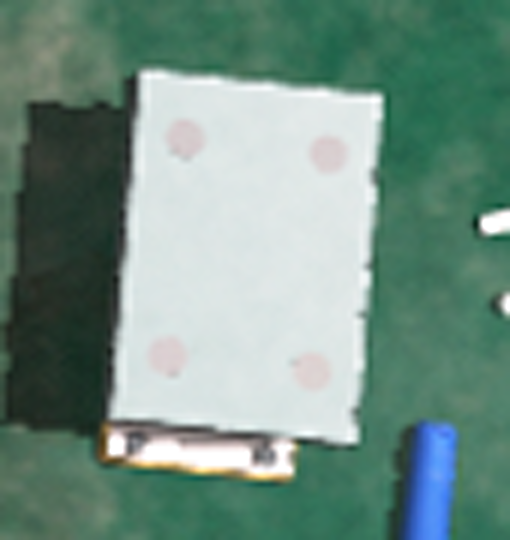

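Cover top is at 0.0707 m, level, yaw -7.2°. The four marks show up as expected. Now pressing the first corner, with force checked at each step.

```bash
cat >> h.py <<'E'
from cell import r,optics
C=np.array([.4828,-.3932]);Y=np.radians(-7.2);ZT=.0707
R2=np.array([[np.cos(Y),-np.sin(Y)],[np.sin(Y),np.cos(Y)]])
Q=[np.cos(Y/2),np.sin(Y/2),0,0]
def press(sx,sy,z0=ZT+.012,zmin=ZT-.012,fmax=32):
    p=C+R2@[sx*.039,sy*.026]; o=r.finger_overhang
    r.move_to([*p,ZT+.03+o],Q); f0=r.current_contact_force()[2]; r.move_linear([*p,z0+o],vel=.1)
    z=z0; log=[]
    while z>zmin:
        z-=.001; r.move_linear([*p,z+o],vel=.03)
        f=r.current_contact_force()[2]-f0; log.append((round((z-ZT)*1e3),round((r.current_tool_pos()[2]-o-ZT)*1e3,1),round(float(f),1)))
        if f>fmax: break
    r.move_linear([*p,ZT+.03+o],vel=.15)
    print(sx,sy,"t",round(r.current_t(),2),log)
E
python3 - <<'E'
from h import *
r.set_gripper(0.0); press(-1,1,z0=ZT+.004)
d=optics.get_image("top");face(d,(312,160,370,240),"long");cv2.imwrite("pics/t1.png",d["pixels"][:,:,::-1])
E
```

```text
-1 1 t 6.79 [(3, np.float64(3.4), 1.0), (2, np.float64(2.1), 1.9), (1, np.float64(0.9), 1.1), (0, np.float64(-0.1), 1.3), (-1, np.float64(-0.9), 3.7), (-2, np.float64(-1.7), 6.1), (-3, np.float64(-2.6), 7.3), (-4, np.float64(-3.6), 8.2), (-5, np.float64(-4.5), 10.6), (-6, np.float64(-5.7), 8.2), (-7, np.float64(-7.0), 4.6), (-8, np.float64(-7.5), 12.6), (-9, np.float64(-7.9), 18.9), (-10, np.float64(-8.4), 22.9), (-11, np.float64(-8.8), 31.9), (-12, np.float64(-9.1), 39.4)]
long n 44 ztop 0.0651 c [ 541.  -358.9] size [12.4 22.2] yaw -42.0 mean [ 0.5412 -0.3612  0.0649] tilt [-0.143 -0.102]
```

Force peaked, dropped, then turned stiff at about −8 mm, so the first corner clicked. Next are the other three.

```bash
python3 - <<'E'
from h import *
for s in((1,1),(1,-1),(-1,-1)): press(*s,z0=ZT+.008,fmax=27)
r.move_to([.40,-.1,.3],Q)
d=optics.get_image("top");c=face(d,(312,160,370,240),"long");face(d,(135,165,210,235),"small")
W=world(d);W=W[155:245,300:385].reshape(-1,3)
for sx in(-1,1):
  for sy in(-1,1):
    p=C+R2@[sx*.05,sy*.033]; m=(np.hypot(*(W[:,:2]-p).T)<.006)&(W[:,2]>.05); print(sx,sy,(np.median(W[m,2])-ZT).round(4),m.sum())
cv2.imwrite("pics/t2.png",d["pixels"][:,:,::-1]);print(r.current_t())
E
```

```text
1 1 t 13.05 [(7, np.float64(7.4), -1.0), (6, np.float64(6.0), 0.0), (5, np.float64(4.9), -0.2), (4, np.float64(3.9), -1.0), (3, np.float64(2.9), -0.7), (2, np.float64(1.9), -0.6), (1, np.float64(0.9), 0.0), (0, np.float64(-0.1), -0.6), (-1, np.float64(-1.1), -0.7), (-2, np.float64(-2.1), -0.3), (-3, np.float64(-3.1), 0.1), (-4, np.float64(-4.1), -0.8), (-5, np.float64(-4.9), 0.7), (-6, np.float64(-6.2), 0.1), (-7, np.float64(-7.2), -0.6), (-8, np.float64(-7.8), 1.6), (-9, np.float64(-8.1), 9.0), (-10, np.float64(-8.3), 16.6), (-11, np.float64(-8.5), 23.4), (-12, np.float64(-8.7), 32.8)]
1 -1 t 19.18 [(7, np.float64(7.4), -0.5), (6, np.float64(6.1), 0.2), (5, np.float64(4.9), 0.3), (4, np.float64(3.9), -0.2), (3, np.float64(2.9), -0.5), (2, np.float64(1.9), -0.4), (1, np.float64(0.9), -0.7), (0, np.float64(-0.1), -0.9), (-1, np.float64(-1.1), 0.0), (-2, np.float64(-1.7), 3.2), (-3, np.float64(-2.3), 6.3), (-4, np.float64(-3.1), 7.1), (-5, np.float64(-3.9), 9.5), (-6, np.float64(-4.7), 9.0), (-7, np.float64(-5.6), 10.5), (-8, np.float64(-6.3), 11.4), (-9, np.float64(-9.2), -1.0), (-10,
[... 284 characters left out ...]
 0.3), (0, np.float64(-0.1), 1.1), (-1, np.float64(-1.1), 0.7), (-2, np.float64(-2.1), -0.1), (-3, np.float64(-3.1), 0.8), (-4, np.float64(-4.1), 1.0), (-5, np.float64(-5.1), 1.0), (-6, np.float64(-6.1), 1.2), (-7, np.float64(-7.1), 0.7), (-8, np.float64(-8.1), 1.6), (-9, np.float64(-9.1), 0.2), (-10, np.float64(-9.6), 6.4), (-11, np.float64(-9.7), 16.9), (-12, np.float64(-9.8), 26.4)]
long n 2361 ztop 0.0616 c [ 483.9 -393. ] size [ 85.8 122.1] yaw -7.0 mean [ 0.4832 -0.3926  0.0616] tilt [-0.    -0.003]
small n 267 ztop 0.0657 c [512.5 -57. ] size [67.2 30.6] yaw 44.2 mean [ 0.5228 -0.0537  0.0659] tilt [-0.019  0.009]
-1 -1 -0.0098 27
-1 1 -0.0086 24
1 -1 -0.0082 24
1 1 -0.0099 25
26.7917
```

View pics/t2.png

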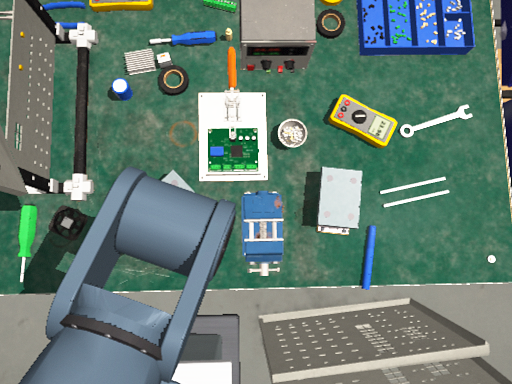

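The cover is 9.1 mm lower and level, and the camera shows nothing else moved. There is time to re-press the first two corners as a check, since they were pressed before the others were down.

```bash
python3 - <<'E'
from h import *
for s in((1,1),(-1,1)): press(*s,z0=ZT-.006,fmax=24)
r.move_linear([*r.current_tool_pos()[:2],.25],vel=.2)
print(r.current_t(),r.current_contact_force()); r.hand_in()
E
```

```text
1 1 t 30.54 [(-7, np.float64(-6.5), -0.1), (-8, np.float64(-8.0), -0.4), (-9, np.float64(-9.1), 1.0), (-10, np.float64(-9.6), 6.5), (-11, np.float64(-9.6), 14.1), (-12, np.float64(-9.7), 23.7)]
-1 1 t 33.39 [(-7, np.float64(-6.5), -0.0), (-8, np.float64(-7.9), 0.3), (-9, np.float64(-9.1), 0.6), (-10, np.float64(-9.6), 5.6), (-11, np.float64(-9.7), 17.0), (-12, np.float64(-9.8), 27.9)]
34.175 [-0.3209283   0.41740471  1.21353247]
the job is handed in; nothing more can be done
```

The long cover is pressed home at all four corners and sits level, about 9 mm lower. I never touched the short enclosure's cover, and I handed the job in at about 34 s.

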